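# Count three tissue cassettes back into the archive

## Robot

A 6-joint arm with a two-finger parallel gripper is mounted at the origin on the work surface. World frame = base frame: x ahead of the robot, y to its left, z up, the work surface at z = 0. Lengths are in m, angles in rad, forces in N, time in s.
With the tool pointing down it reaches from about 0.325 to 0.85 m from the base axis. Payload 15.5 kg.
Tool frame: the origin (TCP) lies at the very end of the fingers, on their centre line; the grasp point (between the pads) lies 19 mm behind it; z points along the fingers, y is the direction in which the jaws open and shut (so a half turn about z gives the same grasp; the last joint's range is limited). The gripper opens to 91 mm and grips with 3 to 60 N. Pads are 32 mm wide; open, the fingers measure 118 mm over their backs; the gripper's body (76 mm by 178 mm) begins 60 mm behind the grasp point.
Start: joints at [-1.22, 0.494, 1.345, -0, 1.302, -0.096], TCP at [0.269, -0.564, 0.214] pointing down, gripper open.
Joint ranges: [-2.91, 2.91], [-0.82, 2.16], [0.22, 2.67], [-1.22, 4.37], [0.12, 2.79], [-3.08, 3.08]. Speed limits (rad/s): [1.89, 1.89, 2.57, 3.01, 3.01, 3.01].

## Interface

Orientations are given as a unit quaternion [w, x, y, z].
In Python, from rig import ctrl gives the robot as it stands.
- The arm moves only by the shell command python3 -m inch 'ROWS' [OPENING]. ROWS is text: rows parted by semicolons, each of 4 numbers parted by spaces: the shift along the tool's x, y, z in m, then the turn about the tool's z in degrees. In form: dx dy dz turn; .... A call has 1 to 12 rows; each row is the pose to reach, as a shift and turn from the pose measured when the call began, along the tool's axes at that moment; what a row does not reach only later rows make up. A row lasts 1/12 s, in which the tool goes at most 41.7 mm and 7.16 degrees, less where a joint would pass 70% of its speed; a pose out of reach is approached as far as the arm can. A call with a gripper value outside its range is refused whole. OPENING is the finger opening in m, from 0 to 0.0912, set as the call begins (- or left out, the last holds). The fingers move at their own pace and stop on an object; the grip force is fixed at half the most. Time passes only in rows, so rows that repeat a pose let the fingers close. It gives the time, the measured TCP pose, the force and the opening at its end, in the units of the state.
- ctrl.state(): the state, without advancing time (a new reading comes with each control period).
- ctrl.grab_frame(name): name is "side" or "top"; returns a dict with "img" (384x512x3 uint8, red, green, blue), "intrinsics" (3x3 intrinsics, pixels), "R" (3x3) and "t" (3): a world point X has camera coordinates R X + t. Camera axes: x right, y down, z forward; pixel columns grow to the right and rows downward; lengths in m; the calibration is good to about 2 mm. A picture is of the moment at which its call begins. There is no depth.
- ctrl.close_job(): hands the job in, once; it reports no verdict.
Trained networks look in the newest picture that a camera, given by its name, has taken for a name from the list of things; names that differ only in an ending like _2 or _b are one class to them, and where a whole thing is asked for, a point or a joint stands for the part that bears it (a point fixed in the world has none). Each returns a list of dicts, best first, with "p" (0 to 1); they miss things now and then, are a little off and sometimes report something else, mostly with a low value. They report only what shows in the picture. A call takes as long as a camera call.
- ctrl.spot_in(camera, query): "box" ([centre column, centre row, width, height] in pixels, round what is visible of it).
The state is a dict: "time_s": time; "qpos": joint angles; "qd": joint speeds; "joint_efforts": joint torques, N m; "tool_pos": TCP position; "orientation": TCP orientation; "force": force on the tool from outside, world axes, zero at the start; "torque": the same for the moment, N m; "gripper_width": opening from 0.0 (shut) to 1.0 (fully open).
Only numpy, scipy, OpenCV 4.12 (cv2) and the standard library are available. Lean on these libraries where they do the work, as an engineer would, in place of code of your own. Each camera call takes 0.05 s, during which the arm holds its last target. There are 200 camera calls.

## Task

Log the returned tissue cassettes on their little push-down counters: with a fingertip, lightly tap the cassette with the white panel, then the yellow one, then the red one, each just far enough that its plate sinks and stays down. Do not press hard or pick any cassette up, leave the blue-panelled one and its counter alone, and disturb nothing else on the cabinet top.

Things in the scene. Friction and masses are not known exactly. Their poses are not given: they have to be found in the camera images.
- white_cassette: loose turquoise tissue cassette with a white sloped writing panel at its -x end, one of the three to tap; 40 (x) x 28 (y) x 7 (z) mm, 14 to 28 g; origin at the centre of its underside, z up, so the middle of its top face is 7 mm above the origin. It lies flat in the shallow aluminium plate of the counter of the same colour, its top 4.5 mm above the plate's rim
- white_plate (a joint): how far the aluminium plate (48 x 36 mm, carrying the white-panelled cassette) has been pushed straight down: 0 = up (not counted), 0.022 m = bottom stop. A light spring and friction resist: 2.5 N starts it moving, 5 N takes it to about 0.010 m, 8 N to the bottom stop. Let go, it stays where it is, or creeps back up to about 0.010 m if pushed farther. It counts as down from 0.005 m; aim for about 0.010 m. More than 15 N overloads it
- white_tray (a point): middle of the floor of the white counter's aluminium plate, where the cassette's underside rests; moves down with the plate
- white_pod: fixed grey plastic counter with a white top and a white stripe on its -x face, 74 (x) x 58 (y) x 28 (z) mm; origin at the centre of its underside on the cabinet top, z up. The plate stands above its middle; with the plate up the cassette's underside is 58 mm and its top face 65 mm above the cabinet top
- yellow_cassette: loose turquoise tissue cassette with a yellow sloped writing panel at its -x end, one of the three to tap; 40 (x) x 28 (y) x 7 (z) mm, 14 to 28 g; origin at the centre of its underside, z up, so the middle of its top face is 7 mm above the origin. It lies flat in the shallow aluminium plate of the counter of the same colour, its top 4.5 mm above the plate's rim
- yellow_plate (a joint): how far the aluminium plate (48 x 36 mm, carrying the yellow-panelled cassette) has been pushed straight down: 0 = up (not counted), 0.022 m = bottom stop. A light spring and friction resist: 2.5 N starts it moving, 5 N takes it to about 0.010 m, 8 N to the bottom stop. Let go, it stays where it is, or creeps back up to about 0.010 m if pushed farther. It counts as down from 0.005 m; aim for about 0.010 m. More than 15 N overloads it
- yellow_tray (a point): middle of the floor of the yellow counter's aluminium plate, where the cassette's underside rests; moves down with the plate
- yellow_pod: fixed grey plastic counter with a yellow top and a yellow stripe on its -x face, 74 (x) x 58 (y) x 28 (z) mm; origin at the centre of its underside on the cabinet top, z up. The plate stands above its middle; with the plate up the cassette's underside is 58 mm and its top face 65 mm above the cabinet top
- red_cassette: loose turquoise tissue cassette with a red sloped writing panel at its -x end, one of the three to tap; 40 (x) x 28 (y) x 7 (z) mm, 14 to 28 g; origin at the centre of its underside, z up, so the middle of its top face is 7 mm above the origin. It lies flat in the shallow aluminium plate of the counter of the same colour, its top 4.5 mm above the plate's rim
- red_plate (a joint): how far the aluminium plate (48 x 36 mm, carrying the red-panelled cassette) has been pushed straight down: 0 = up (not counted), 0.022 m = bottom stop. A light spring and friction resist: 2.5 N starts it moving, 5 N takes it to about 0.010 m, 8 N to the bottom stop. Let go, it stays where it is, or creeps back up to about 0.010 m if pushed farther. It counts as down from 0.005 m; aim for about 0.010 m. More than 15 N overloads it
- red_tray (a point): middle of the floor of the red counter's aluminium plate, where the cassette's underside rests; moves down with the plate
- red_pod: fixed grey plastic counter with a red top and a red stripe on its -x face, 74 (x) x 58 (y) x 28 (z) mm; origin at the centre of its underside on the cabinet top, z up. The plate stands above its middle; with the plate up the cassette's underside is 58 mm and its top face 65 mm above the cabinet top
- blue_cassette: loose turquoise tissue cassette with a blue sloped writing panel at its -x end, to be left alone; 40 (x) x 28 (y) x 7 (z) mm, 14 to 28 g; origin at the centre of its underside, z up, so the middle of its top face is 7 mm above the origin. It lies flat in the shallow aluminium plate of the counter of the same colour, its top 4.5 mm above the plate's rim
- blue_plate (a joint): how far the aluminium plate (48 x 36 mm, carrying the blue-panelled cassette) has been pushed straight down: 0 = up (not counted), 0.022 m = bottom stop. A light spring and friction resist: 2.5 N starts it moving, 5 N takes it to about 0.010 m, 8 N to the bottom stop. Let go, it stays where it is, or creeps back up to about 0.010 m if pushed farther. It counts as down from 0.005 m; aim for about 0.010 m. More than 15 N overloads it
- blue_tray (a point): middle of the floor of the blue counter's aluminium plate, where the cassette's underside rests; moves down with the plate
- blue_pod: fixed grey plastic counter with a blue top and a blue stripe on its -x face, 74 (x) x 58 (y) x 28 (z) mm; origin at the centre of its underside on the cabinet top, z up. The plate stands above its middle; with the plate up the cassette's underside is 58 mm and its top face 65 mm above the cabinet top
- jar: squat amber glass specimen jar with a black lid, 68 mm across, 62 mm tall; loose bystander; origin at the centre of its underside, z up
- vial: small clear sample bottle with a white cap, 32 mm across, 55 mm tall; loose bystander; origin at the centre of its underside, z up
- weight: brass knobbed paperweight, 36 mm across, 50 mm tall; loose bystander; origin at the centre of its underside, z up
- rest: chrome forceps rest, 50 (x) x 100 (y) x 22 mm; loose bystander; origin at the centre of its underside, z up
- mailer: white ceramic slide mailer, 85 (x) x 34 (y) x 25 mm; loose bystander; origin at the centre of its underside, z up

How it is judged:
On the way, in this order (a step that is already met when the one before it is completed fails the run):
1. a finger touches the white-panelled cassette (contact force between the fingers and white_cassette above 0.2 N).
2. the white-panelled cassette's plate has gone down (5 mm or more), after those before it (value of joint white_plate above 0.005 m), for 0.1 s.
3. a finger touches the yellow-panelled cassette (contact force between the fingers and yellow_cassette above 0.2 N).
4. the yellow-panelled cassette's plate has gone down (5 mm or more), after those before it (value of joint yellow_plate above 0.005 m), for 0.1 s.
5. a finger touches the red-panelled cassette (contact force between the fingers and red_cassette above 0.2 N).
6. the red-panelled cassette's plate has gone down (5 mm or more), after those before it (value of joint red_plate above 0.005 m), for 0.1 s.
At the end, for the whole second after the job is handed in: White, yellow and red plates down 5 mm or more, blue up (under 2 mm); all four cassettes flat and at rest in their plates (within 4 mm of the counter's centre); jar, bottle, paperweight, forceps rest and mailer within 15 mm of where they stood (value of joint each of white_plate, yellow_plate, red_plate above 0.005 m and value of joint blue_plate below 0.002 m and horizontal distance between white_cassette and white_pod below 0.004 m and angle between each of white_cassette, yellow_cassette, red_cassette, blue_cassette's own z axis and vertical below 0.08 rad and linear speed of each of white_cassette, yellow_cassette, red_cassette, blue_cassette below 0.01 m/s and horizontal distance between yellow_cassette and yellow_pod below 0.004 m and horizontal distance between red_cassette and red_pod below 0.004 m and horizontal distance between blue_cassette and blue_pod below 0.004 m and distance of each of jar, vial, weight, rest, mailer from where it was at the start of the episode below 0.015 m); the robot touches nothing.
It fails at once if a cassette is lifted (6 mm) or dragged out of its plate (8 mm) (z of white_cassette in the frame of white_tray above 0.006 m or horizontal distance between white_cassette and white_pod above 0.008 m or z of yellow_cassette in the frame of yellow_tray above 0.006 m or horizontal distance between yellow_cassette and yellow_pod above 0.008 m or z of red_cassette in the frame of red_tray above 0.006 m or horizontal distance between red_cassette and red_pod above 0.008 m or z of blue_cassette in the frame of blue_tray above 0.006 m or horizontal distance between blue_cassette and blue_pod above 0.008 m).
It fails at once if a cassette or counter is pressed with more than 15 N (contact force between the fingers and white_cassette above 15 N or contact force between the fingers and white_pod above 15 N or contact force between the fingers and yellow_cassette above 15 N or contact force between the fingers and yellow_pod above 15 N or contact force between the fingers and red_cassette above 15 N or contact force between the fingers and red_pod above 15 N or contact force between the fingers and blue_cassette above 15 N or contact force between the fingers and blue_pod above 15 N).
It fails at once if the blue-panelled cassette is pushed down (3 mm) (value of joint blue_plate above 0.003 m).
It fails at once if the jar, bottle, paperweight, forceps rest or mailer is knocked (15 mm) (distance of any of jar, vial, weight, rest, mailer from where it was at the start of the episode above 0.015 m).
It also fails if it takes over 48 s, if anything falls off the work surface, if the arm or the gripper's body presses on something with over 40 N, if the wrist force passes 120 N, or if a joint passes its speed limit or range.

## Working session

There is one attempt and no reset: what is moved stays moved. The work goes in short steps, Python scripts to look and compute and a shell command to move; the robot and the scene stay as the last step left them, time stands still between calls to the robot, and variables do not carry over. Pictures are saved under pics/ and viewed, about 8 in all and at most 12, crops included, and the job is handed in when it is done.

```bash
mkdir -p pics
cat > h.py <<'E'
from rig import ctrl
import numpy as np, cv2
def ray(f,u,v,z):
    K,R,t=map(np.array,(f["intrinsics"],f["R"],f["t"])); t=t.ravel()
    c=-R.T@t; d=R.T@np.linalg.solve(K,[u,v,1.]); return c+d*(z-c[2])/d[2]
def proj(f,X):
    p=np.array(f["intrinsics"])@(np.array(f["R"])@np.array(X)+np.array(f["t"]).ravel()); return p[:2]/p[2]
E
python3 - <<'E'
from h import *
for n in("top","side"):
    f=ctrl.grab_frame(n); cv2.imwrite(f"pics/{n}0.png",f["img"][:,:,::-1])
    print(n,"cam",-np.array(f["R"]).T@np.array(f["t"]).ravel())
    for q in["white","yellow","red","blue"]:
        for s,z in(("_cassette",.065),("_pod",.028)):
            for d in ctrl.spot_in(n,q+s)[:2]:
                b=d["box"];print(q+s,round(d["p"],2),np.round(b),np.round(ray(f,b[0],b[1],z),4))
s=ctrl.state();print(s["time_s"],s["tool_pos"],s["orientation"],s["force"],s["gripper_width"])
E
```

```text
top cam [ 0.42975067 -0.01024535  1.10637663]
white_cassette 0.67 [334. 191.  13.  18.] [ 0.589  -0.2146  0.065 ]
white_pod 0.95 [331. 194.  28.  32.] [ 0.5857 -0.2123  0.028 ]
white_pod 0.46 [198. 136.  10.  15.] [0.7411 0.1522 0.028 ]
yellow_cassette 0.68 [228. 239.  16.  20.] [0.4578 0.0582 0.065 ]
yellow_pod 0.61 [230. 243.  30.  27.] [0.4484 0.0547 0.028 ]
red_cassette 0.5 [164. 228.  15.  19.] [0.4834 0.2242 0.065 ]
red_cassette 0.33 [337. 139.  13.  14.] [ 0.7277 -0.2229  0.065 ]
red_pod 0.68 [168. 229.  29.  34.] [0.4835 0.2197 0.028 ]
red_pod 0.31 [230. 241.  31.  32.] [0.4552 0.0555 0.028 ]
blue_cassette 0.72 [283. 233.  11.  21.] [ 0.4769 -0.0813  0.065 ]
blue_cassette 0.59 [165. 230.  12.  16.] [0.4799 0.221  0.065 ]
blue_pod 0.93 [284. 234.  19.  28.] [ 0.476 -0.087  0.028]
side cam [0.25469649 0.80687704 0.63436435]
white_cassette 0.47 [277. 153.  14.   8.] [ 0.5864 -0.2144  0.065 ]
white_pod 0.69 [292. 230.  34.  35.] [0.4509 0.0712 0.028 ]
white_pod 0.66 [276. 165.  32.  21.] [ 0.5876 -0.2109  0.028 ]
yellow_cassette 0.61 [293. 213.  16.   8.] [0.4563 0.0538 0.065 ]
yellow_cassette 0.53 [293. 219.  24.  16.] [0.4489 0.0778 0.065 ]
yellow_pod 0.68 [292. 231.  30.  30.] [0.4517 0.0751 0.028 ]
yellow_pod 0.62 [258. 265.  24.  13.] [0.4861 0.2087 0.028 ]
red_cassette 0.71 [256. 258.  26.  18.] [0.4816 0.2268 0.065 ]
red_cassette 0.34 [215. 180.  29.  32.] [ 0.6914 -0.0156  0.065 ]
red_pod 0.87 [257. 273.  43.  37.] [0.4788 0.2319 0.028 ]
blue_cassette 0.43 [302. 183.  19.   8.] [ 0.4732 -0.0826  0.065 ]
blue_cassette 0.22 [254. 256.  24.  16.] [0.4871 0.2245 0.065 ]
blue_pod 0.69 [301. 198.  31.  26.] [ 0.4693 -0.0647  0.028 ]
0.9 [ 0.26950632 -0.56392196  0.2139257 ] [ 2.13397313e-05  9.75255881e-01  2.21079095e-01 -3.60848736e-06] [-0.4845996   0.05778482  0.39678323] 0.9974316084033532
```

Run:
```python
import cv2
a=cv2.imread("pics/top0.png")[90:290,120:390]; cv2.imwrite("pics/topc.png",cv2.resize(a,None,fx=2.9,fy=2.9,interpolation=cv2.INTER_CUBIC))
a=cv2.imread("pics/side0.png")[100:320,150:410]; cv2.imwrite("pics/sidec.png",cv2.resize(a,None,fx=2.7,fy=2.7,interpolation=cv2.INTER_CUBIC))
```

```text
(no output)
```

View pics/topc.png

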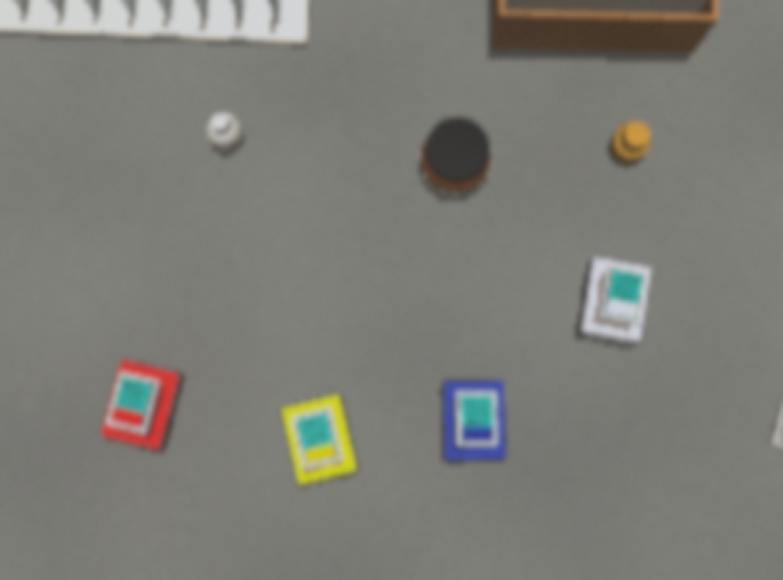

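View pics/sidec.png

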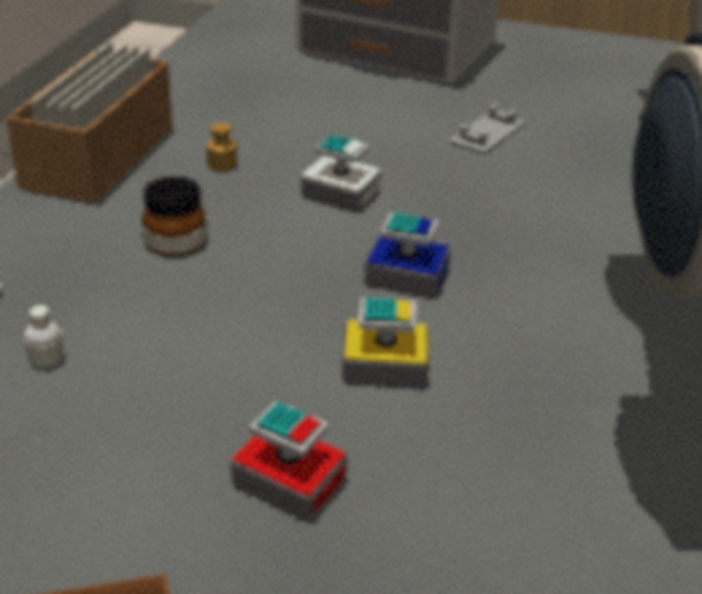

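The crops show all four counters clearly. In top-crop pixels the plates are at red (135,404), yellow (318,440), blue (477,419) and white (621,298). The nearest bystanders are the jar (457,155) and the brass weight (632,140). Next I'll refine the positions and work out the first move.

```bash
cat >> h.py <<'E'
from scipy.spatial.transform import Rotation as Ro
def go(X,yaw):
    s=ctrl.state(); q=s["orientation"]; R=Ro.from_quat([q[1],q[2],q[3],q[0]]).as_matrix()
    y=np.degrees(np.arctan2(R[1,0],R[0,0])); p=np.array(s["tool_pos"])
    print("t",s["time_s"],"p",np.round(p,4),"yaw",round(y,1),"shift mm",np.round(R.T@(np.array(X)-p)*1000,1),"turn",round(y-yaw,1),"F",np.round(s["force"],2))
E
python3 - <<'E'
from h import *
f=ctrl.grab_frame("top"); g=ctrl.grab_frame("side")
for n,u,v in(("white",621,298),("yellow",318,440),("red",135,404),("blue",477,419)):
    print(n,"plate top",np.round(ray(f,120+u/2.9,90+v/2.9,.062),4))
for n,u,v in(("white",344,145),("yellow",388,309),("red",290,426),("blue",411,225)):
    print(n,"plate side",np.round(ray(g,150+u/2.7,100+v/2.7,.062),4))
# turquoise+panel-free segmentation: turquoise patch centroids
for n,F in(("top",f),("side",g)):
    h=cv2.cvtColor(F["img"],cv2.COLOR_RGB2HSV); m=cv2.inRange(h,(75,90,60),(95,255,255))
    k,_,st,c=cv2.connectedComponentsWithStats(m)
    for i in range(1,k):
        if st[i,4]>20: print(n,"turq",st[i,4],np.round(ray(F,*c[i],.065),4))
print("cabinet",ray(g,150+450/2.7,100+80/2.7,0),ray(g,150+300/2.7,100+55/2.7,0))
go([.585,-.214,.2],-9)
E
```

```text
white plate top [ 0.584  -0.2153  0.062 ]
yellow plate top [0.452  0.0542 0.062 ]
red plate top [0.4806 0.2172 0.062 ]
blue plate top [ 0.473  -0.0861  0.062 ]
white plate side [ 0.586  -0.2179  0.062 ]
yellow plate side [0.4541 0.0551 0.062 ]
red plate side [0.4806 0.2235 0.062 ]
blue plate side [ 0.4725 -0.0841  0.062 ]
top turq 2524 [0.5113 0.6011 0.065 ]
top turq 88 [ 0.595  -0.2172  0.065 ]
top turq 91 [0.4897 0.2186 0.065 ]
top turq 103 [ 0.4805 -0.0847  0.065 ]
top turq 93 [0.461  0.0582 0.065 ]
side turq 42 [ 0.597  -0.2157  0.065 ]
side turq 61 [ 0.4812 -0.083   0.065 ]
side turq 82 [0.4612 0.0588 0.065 ]
side turq 123 [0.4904 0.2204 0.065 ]
side turq 5397 [0.564  0.5087 0.065 ]
cabinet [ 0.54680654 -0.55605201  0.        ] [ 0.76727675 -0.56529101  0.        ]
t 1.0 p [ 0.2695 -0.5639  0.2139] yaw 25.5 shift mm [ 435.5 -179.7   13.9] turn 34.5 F [ 0.25 -0.34  1.47]
```

```bash
python3 -m inch '10 -4 0 1; 35 -14 0 4; 70 -29 0 8; 105 -43 0 12; 140 -58 0 16; 175 -72 0 20; 210 -87 0 24; 245 -101 0 28' 0 2>&1 | tail -3; echo; python3 -m inch '0 0 0 0' | tail -3
```

```text
orientation: [0.0, 1.0, -0.023, 0.0]
force: [0.7, -1.4, 0.2]
gripper_width: 0.447

orientation: [-0.001, 1.0, -0.024, 0.001]
force: [0.2, 1.9, -0.4]
gripper_width: 0.369
```

I typed those shifts in mm, but the unit is metres. The per-row cap limited the motion. I'll check where the arm is.

Run:
```python
from h import *
go([.588,-.216,.15],-9)
```

```text
t 1.75 p [ 0.4983 -0.3102  0.2142] yaw -2.7 shift mm [ 85.  -98.3  64.4] turn 6.3 F [ 0.24  1.87 -0.42]
```

The direction was correct, so no harm was done. I'll continue in metres.

```bash
python3 -m inch '0.02 -0.024 0.008 2; 0.045 -0.05 0.02 4; 0.067 -0.077 0.04 6.3; 0.08 -0.092 0.055 6.3; 0.085 -0.0983 0.064 6.3; 0.085 -0.0983 0.064 6.3; 0.085 -0.0983 0.064 6.3; 0.085 -0.0983 0.064 6.3' 0 | tail -1
python3 - <<'E'
from h import *
go([.588,-.216,.08],-9)
f=ctrl.grab_frame("top"); g=ctrl.grab_frame("side")
a=cv2.resize(f["img"][150:240,290:380],(400,400),interpolation=cv2.INTER_CUBIC); b=cv2.resize(g["img"][110:190,235:315],(400,400),interpolation=cv2.INTER_CUBIC)
cv2.imwrite("pics/w1.png",np.hstack([a,b])[:,:,::-1])
E
```

```text
gripper_width: 0.003
t 2.4167 p [ 0.5876 -0.2173  0.1513] yaw -9.1 shift mm [ 0.1 -1.3 71.3] turn -0.1 F [ 0.81  0.62 -0.4 ]
```

View pics/w1.png

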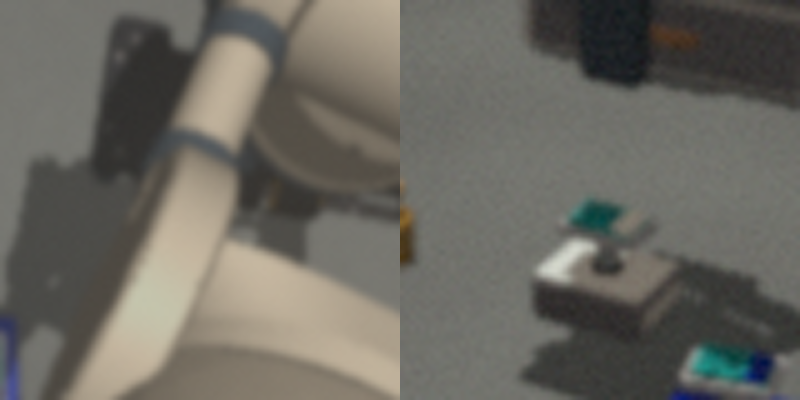

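The arm hides the counter in the top view. In the side view the closed fingertips at (612,78) are in line with the cassette at (610,217). I'll descend, slowly near contact.

```bash
python3 -m inch '0 -0.001 0.015 0; 0 -0.001 0.035 0; 0 -0.001 0.055 0; 0 -0.001 0.068 0; 0 -0.001 0.075 0; 0 -0.001 0.077 0; 0 -0.001 0.077 0; 0 -0.001 0.077 0' | tail -6
python3 -m inch '0 0 0 0; 0 0 0 0' | tail -6
python3 - <<'E'
from h import *
go([.588,-.216,.065],-9)
f=ctrl.grab_frame("top"); g=ctrl.grab_frame("side")
cv2.imwrite("pics/w2.png",cv2.resize(g["img"][110:190,235:315],(500,500),interpolation=cv2.INTER_CUBIC)[:,:,::-1])
E
```

```text
time_s: 3.18
tool_pos: [0.5885, -0.2169, 0.0755]
orientation: [0.0, 0.997, -0.08, 0.002]
force: [-0.7, 0.1, 0.1]
gripper_width: 0.005
time_s: 3.35
tool_pos: [0.589, -0.2172, 0.0766]
orientation: [0.0, 0.997, -0.08, 0.003]
force: [0.4, 0.2, -0.1]
gripper_width: 0.007
t 3.35 p [ 0.589  -0.2172  0.0766] yaw -9.1 shift mm [-1.3 -1.1 11.6] turn -0.1 F [ 0.39  0.2  -0.1 ]
```

View pics/w2.png

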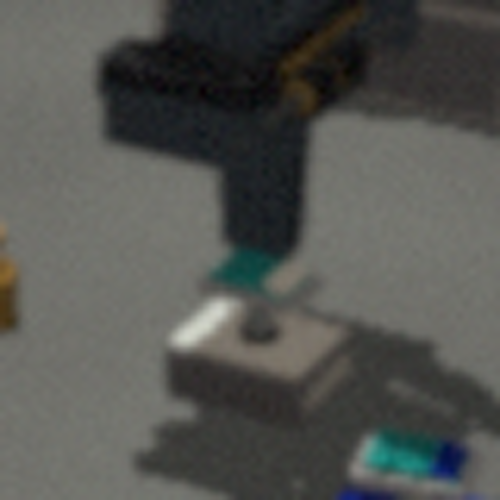

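The tip sits centred just above the white cassette (tip at about (258,250), cassette at (262,270)). Now I'll tap slowly.

```bash
python3 -m inch '-0.001 -0.001 0.003 0; -0.001 -0.001 0.006 0; -0.001 -0.001 0.008 0; -0.001 -0.001 0.0095 0; -0.001 -0.001 0.011 0; -0.001 -0.001 0.0125 0; -0.001 -0.001 0.014 0; -0.001 -0.001 0.015 0; -0.001 -0.001 0.016 0; -0.001 -0.001 0.016 0' | grep -E "time|pos|force"
```

```text
time_s: 4.28
tool_pos: [0.588, -0.2158, 0.06]
force: [-0.3, -0.1, 0.3]
```

Run:
```python
from h import *
for i in range(3):
    g=ctrl.grab_frame("side"); go([.588,-.216,.055],-9)
cv2.imwrite("pics/w3.png",cv2.resize(g["img"][110:190,235:315],(500,500),interpolation=cv2.INTER_CUBIC)[:,:,::-1])
```

```text
t 4.3333 p [ 0.5881 -0.216   0.0601] yaw -9.1 shift mm [-0.1  0.1  5.1] turn -0.1 F [0.28 0.02 0.35]
t 4.3833 p [ 0.5882 -0.2161  0.0601] yaw -9.1 shift mm [-0.2 -0.   5.1] turn -0.1 F [-0.36 -0.19  0.48]
t 4.4333 p [ 0.5882 -0.216   0.0601] yaw -9.1 shift mm [-0.2  0.1  5.1] turn -0.1 F [ 0.56 -0.04 -0.01]
```

View pics/w3.png

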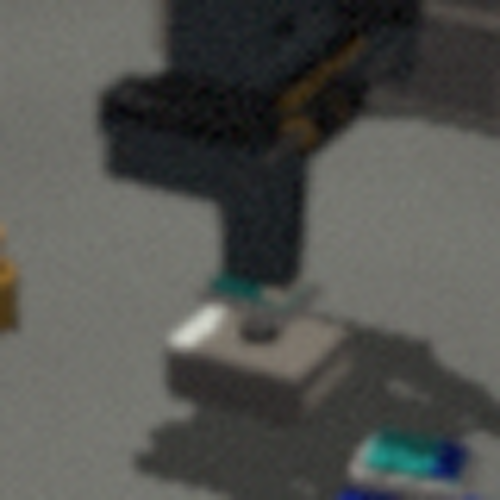

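```bash
python3 -m inch '0 0 0.001 0; 0 0 0.002 0' | grep -E "pos|force"; python3 -m inch '0 0 0.001 0; 0 0 0.002 0' | grep -E "pos|force"
python3 - <<'E'
from h import *
go([.588,-.216,.055],-9)
g=ctrl.grab_frame("side")
b=cv2.resize(g["img"][110:190,235:315],(500,500),interpolation=cv2.INTER_CUBIC)[:,:,::-1]
cv2.imwrite("pics/w4.png",b)
a=[cv2.imread(f"pics/w{i}.png")[220:420,130:400] for i in(2,3,4)]
cv2.imwrite("pics/cmp.png",np.hstack(a)[:,:800])
E
```

```text
tool_pos: [0.5883, -0.2161, 0.0583]
force: [-1.7, 0.7, 3.0]
tool_pos: [0.5883, -0.2161, 0.0563]
force: [-1.8, 0.5, 4.6]
t 4.7667 p [ 0.5883 -0.2161  0.0563] yaw -9.1 shift mm [-0.3 -0.   1.3] turn -0.1 F [-1.77  0.47  4.56]
```

View pics/cmp.png

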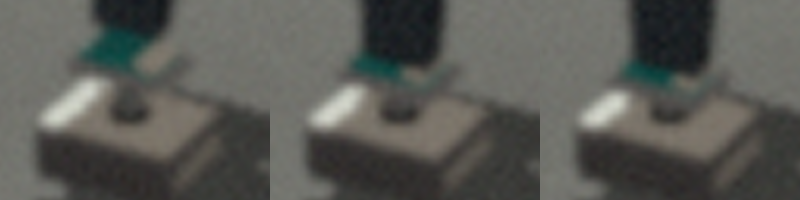

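```bash
python3 -m inch '0 0 0.001 0; 0 0 0.002 0; 0 0 0.002 0; 0 0 0.002 0' | grep -E "pos|force"
```

```text
tool_pos: [0.5883, -0.2161, 0.054]
force: [0.4, 0.8, 0.6]
```

The force appears only while the tip is moving, because the plate's friction holds it once the tip stops. By TCP height the plate is about 11 mm down. I'll lift and check.

```bash
python3 -m inch '0 0 -0.002 0; 0 0 -0.005 0; 0 0 -0.015 0; 0 0 -0.035 0; 0 0 -0.06 0; 0 0 -0.085 0; 0 0 -0.1 0; 0 0 -0.1 0' | grep -E "pos|force"
python3 - <<'E'
from h import *
go([.4555,.0565,.15],11)
g=ctrl.grab_frame("side")
b=cv2.resize(g["img"][110:190,235:315],(500,500),interpolation=cv2.INTER_CUBIC)[:,:,::-1]
cv2.imwrite("pics/w5.png",b)
h=cv2.cvtColor(g["img"],cv2.COLOR_RGB2HSV); m=cv2.inRange(h,(75,90,60),(95,255,255))
k,_,st,c=cv2.connectedComponentsWithStats(m)
for i in range(1,k):
    if 15<st[i,4]<200: print(st[i,4],np.round(c[i],1),"z.065",np.round(ray(g,*c[i],.065),4),"z.054",np.round(ray(g,*c[i],.054),4))
E
```

```text
tool_pos: [0.5895, -0.2168, 0.1585]
force: [0.1, -0.8, 0.2]
t 5.8167 p [ 0.5895 -0.2168  0.1585] yaw -9.1 shift mm [-175.8 -248.6    5.9] turn -20.1 F [ 0.13 -0.8   0.23]
37 [273.5 156. ] z.065 [ 0.5904 -0.1953  0.065 ] z.054 [ 0.5969 -0.2146  0.054 ]
65 [298.8 181.8] z.065 [ 0.4818 -0.0835  0.065 ] z.054 [ 0.4862 -0.1007  0.054 ]
84 [290.3 213.7] z.065 [0.4612 0.0591 0.065 ] z.054 [0.4651 0.0447 0.054 ]
123 [253.5 254.6] z.065 [0.4904 0.2204 0.065 ] z.054 [0.4949 0.2091 0.054 ]
```

View pics/w5.png

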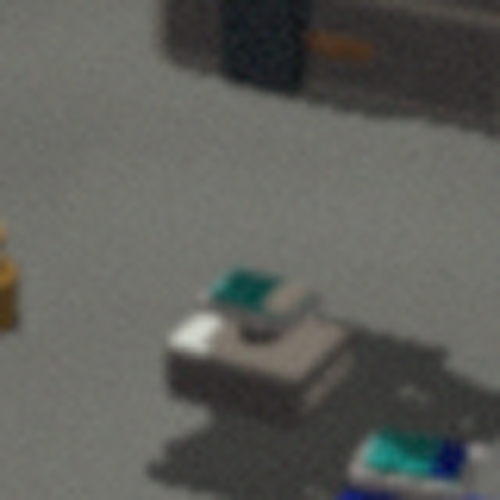

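White is down: the turquoise patch at z=0.054 back-projects to its original xy, so about 11 mm, with the cassette flat and in place. On to yellow.

```bash
python3 -m inch '-0.012 -0.017 0 -2; -0.034 -0.048 0 -5; -0.057 -0.08 0 -9; -0.08 -0.113 0 -13; -0.103 -0.146 0 -16; -0.126 -0.179 0 -20; -0.15 -0.212 0 -20; -0.167 -0.236 0 -20; -0.176 -0.2486 0 -20; -0.176 -0.2486 0 -20; -0.176 -0.2486 0 -20; -0.176 -0.2486 0 -20' | grep -E "pos|force"
python3 - <<'E'
from h import *
go([.4555,.0565,.075],11)
E
```

```text
tool_pos: [0.4548, 0.0565, 0.1543]
force: [0.9, -0.6, 0.2]
t 6.8667 p [0.4548 0.0565 0.1543] yaw 10.9 shift mm [-0.  -0.3 79.3] turn -0.1 F [ 0.94 -0.6   0.24]
```

```bash
python3 -m inch '0 0 0.015 0; 0 0 0.035 0; 0 0 0.055 0; 0 0 0.068 0; 0 0 0.075 0; 0 0 0.0785 0; 0 0 0.0785 0; 0 0 0.0785 0; 0 0 0.0785 0; 0 0 0.0785 0' | grep -E "pos|force"
python3 - <<'E'
from h import *
g=ctrl.grab_frame("side")
go([.4555,.0565,.054],11)
cv2.imwrite("pics/y1.png",cv2.resize(g["img"][170:260,245:335],(500,500),interpolation=cv2.INTER_CUBIC)[:,:,::-1])
E
```

```text
tool_pos: [0.456, 0.0562, 0.0764]
force: [0.3, 0.5, 0.2]
t 7.75 p [0.4559 0.0563 0.0764] yaw 10.9 shift mm [-0.5 -0.4 22.4] turn -0.1 F [ 0.34  0.02 -0.46]
```

View pics/y1.png

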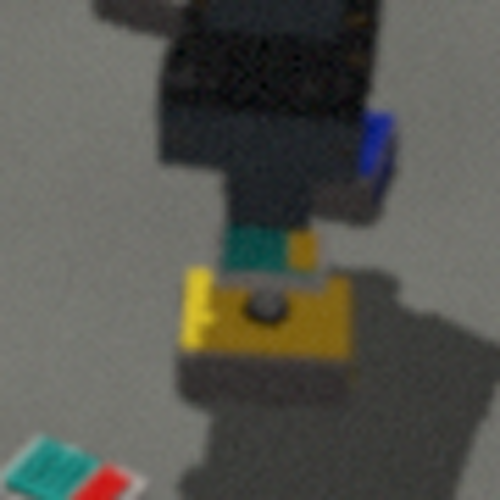

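The finger (columns 228–308) is centred over the yellow cassette (225–318). Now I'll press slowly to z≈0.054.

```bash
python3 -m inch '0 0 0.003 0; 0 0 0.006 0; 0 0 0.008 0; 0 0 0.0095 0; 0 0 0.011 0; 0 0 0.0125 0; 0 0 0.014 0; 0 0 0.0155 0; 0 0 0.017 0' | grep -E "pos|force"; python3 -m inch '0 0 0.001 0; 0 0 0.002 0; 0 0 0.003 0; 0 0 0.004 0; 0 0 0.0045 0; 0 0 0.0045 0;0 0 0.0045 0' | grep -E "pos|force"; python3 -c "
from h import *
go([.4555,.0565,.054],11)"
```

```text
tool_pos: [0.456, 0.0562, 0.0593]
force: [-1.3, 0.2, 5.2]
tool_pos: [0.456, 0.0562, 0.0547]
force: [-0.3, -0.5, 0.2]
t 9.0833 p [0.456  0.0562 0.0547] yaw 10.9 shift mm [-0.4 -0.4  0.7] turn -0.1 F [-0.31 -0.49  0.2 ]
```

```bash
python3 -m inch '0 0 -0.002 0; 0 0 -0.005 0; 0 0 -0.015 0; 0 0 -0.035 0; 0 0 -0.06 0; 0 0 -0.085 0; 0 0 -0.1 0; 0 0 -0.1 0' | grep -E "pos|force"
cat > chk.py <<'E'
from h import *
for n in("side","top"):
    g=ctrl.grab_frame(n)
    h=cv2.cvtColor(g["img"],cv2.COLOR_RGB2HSV); m=cv2.inRange(h,(75,90,60),(95,255,255))
    k,_,st,c=cv2.connectedComponentsWithStats(m)
    for i in range(1,k):
        if 15<st[i,4]<200: print(n,st[i,4],"z.065",np.round(ray(g,*c[i],.065),4),"z.054",np.round(ray(g,*c[i],.054),4))
    cv2.imwrite(f"pics/last_{n}.png",g["img"][:,:,::-1])
E
python3 chk.py; python3 -c "
from h import *
go([.484,.220,.15],-14)"
```

```text
tool_pos: [0.4567, 0.0565, 0.1578]
force: [1.2, -0.2, 1.0]
side 22 z.065 [ 0.596  -0.1954  0.065 ] z.054 [ 0.6026 -0.2148  0.054 ]
side 49 z.065 [ 0.4802 -0.0802  0.065 ] z.054 [ 0.4845 -0.0973  0.054 ]
side 77 z.065 [0.4559 0.0753 0.065 ] z.054 [0.4598 0.0611 0.054 ]
side 123 z.065 [0.4904 0.2204 0.065 ] z.054 [0.4949 0.2091 0.054 ]
top 84 z.065 [ 0.5937 -0.2152  0.065 ] z.054 [ 0.5955 -0.2173  0.054 ]
top 102 z.065 [ 0.4804 -0.0849  0.065 ] z.054 [ 0.481  -0.0857  0.054 ]
t 9.85 p [0.4553 0.0565 0.1551] yaw 10.9 shift mm [  59.  -155.2    5. ] turn 24.9 F [-0.15 -0.29  0.42]
```

Yellow is down about 11–12 mm with its xy unchanged. Now red.

```bash
python3 -m inch '0.006 -0.016 0 4; 0.018 -0.047 0 8; 0.032 -0.085 0 12; 0.045 -0.12 0 17; 0.055 -0.145 0 21; 0.059 -0.155 0 25; 0.059 -0.155 0 25; 0.059 -0.155 0 25; 0.059 -0.155 0 25' | grep -E "pos|force"; python3 -c "
from h import *
go([.484,.220,.077],-14)"
```

```text
tool_pos: [0.4834, 0.219, 0.1542]
force: [-0.5, -1.1, 0.0]
t 10.6 p [0.4834 0.219  0.1542] yaw -14.0 shift mm [-0.5 -1.2 77.2] turn -0.0 F [-0.51 -1.11  0.03]
```

```bash
python3 -m inch '0 -0.001 0.015 0; 0 -0.001 0.035 0; 0 -0.001 0.055 0; 0 -0.001 0.068 0; 0 -0.001 0.075 0; 0 -0.001 0.078 0; 0 -0.001 0.078 0; 0 -0.001 0.078 0; 0 -0.001 0.078 0; 0 -0.001 0.078 0' | grep -E "pos|force"
python3 - <<'E'
from h import *
g=ctrl.grab_frame("side")
go([.484,.220,.054],-14)
cv2.imwrite("pics/r1.png",cv2.resize(g["img"][210:300,210:300],(500,500),interpolation=cv2.INTER_CUBIC)[:,:,::-1])
E
```

```text
tool_pos: [0.4848, 0.2198, 0.0769]
force: [-0.1, -0.4, 0.2]
t 11.4833 p [0.4848 0.2198 0.0768] yaw -14.0 shift mm [-1.1 -0.  22.8] turn -0.0 F [-0.63  0.3   0.96]
```

View pics/r1.png

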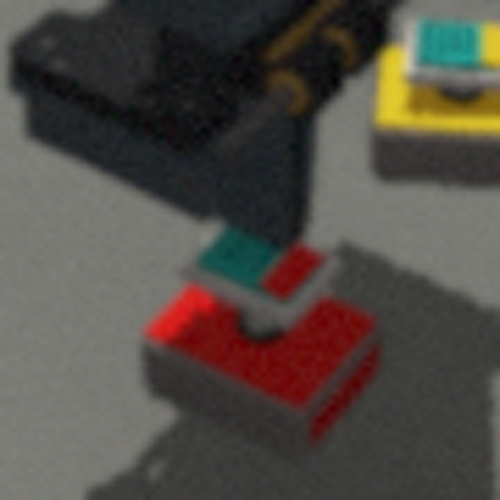

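The finger, whose tip is around (255,225), is above and behind the red cassette in this view, as expected at 12 mm of clearance. The yellow plate is visibly down. I'll press red.

```bash
python3 -m inch '-0.001 0 0.003 0; -0.001 0 0.006 0; -0.001 0 0.008 0; -0.001 0 0.0095 0; -0.001 0 0.011 0; -0.001 0 0.0125 0; -0.001 0 0.014 0; -0.001 0 0.0155 0; -0.001 0 0.017 0' | grep -E "pos|force"; python3 -m inch '0 0 0.001 0; 0 0 0.002 0; 0 0 0.003 0; 0 0 0.004 0; 0 0 0.005 0; 0 0 0.005 0;0 0 0.005 0' | grep -E "pos|force"; python3 -c "
from h import *
go([.484,.220,.054],-14)"
```

```text
tool_pos: [0.4838, 0.22, 0.0597]
force: [-2.4, 1.1, 4.7]
tool_pos: [0.4839, 0.2199, 0.0546]
force: [-0.9, -0.2, 0.5]
t 12.8167 p [0.4839 0.2199 0.0546] yaw -14.0 shift mm [ 0.  -0.1  0.6] turn -0.0 F [-0.91 -0.21  0.51]
```

Now I'll lift and back off +z and toward the robot for a final check.

```bash
python3 -m inch '0 0 -0.002 0; 0 0 -0.005 0; 0 0 -0.015 0; 0 0 -0.035 0; 0 0 -0.07 0; 0 0 -0.105 0; 0 0 -0.14 0; 0 0 -0.16 0; 0 0 -0.16 0; 0 0 -0.16 0' | grep -E "pos|force"; python3 -m inch '-0.01 -0.02 0 0; -0.01 -0.05 0 0; -0.01 -0.09 0 0; -0.01 -0.12 0 0; -0.01 -0.14 0 0; -0.01 -0.14 0 0; -0.01 -0.14 0 0' | grep -E "pos|force"; python3 chk.py
python3 - <<'E'
import cv2,numpy as np
a=cv2.imread("pics/last_side.png")[120:320,170:370]; b=cv2.imread("pics/last_top.png")[90:290,120:390]
cv2.imwrite("pics/fin.png",cv2.resize(a,(600,600),interpolation=cv2.INTER_CUBIC))
E
```

```text
tool_pos: [0.4827, 0.2206, 0.2163]
force: [-0.2, -0.1, -1.0]
tool_pos: [0.5062, 0.3593, 0.2149]
force: [-0.6, -0.7, 0.4]
side 43 z.065 [ 0.5911 -0.1977  0.065 ] z.054 [ 0.5976 -0.2171  0.054 ]
side 61 z.065 [ 0.4812 -0.083   0.065 ] z.054 [ 0.4856 -0.1002  0.054 ]
side 86 z.065 [0.4574 0.0733 0.065 ] z.054 [0.4613 0.0591 0.054 ]
side 117 z.065 [0.4868 0.2305 0.065 ] z.054 [0.4913 0.2194 0.054 ]
top 82 z.065 [ 0.5936 -0.2155  0.065 ] z.054 [ 0.5954 -0.2176  0.054 ]
top 88 z.065 [0.4894 0.2165 0.065 ] z.054 [0.4901 0.2188 0.054 ]
top 103 z.065 [ 0.4804 -0.0847  0.065 ] z.054 [ 0.4809 -0.0855  0.054 ]
top 94 z.065 [0.4607 0.0578 0.065 ] z.054 [0.461  0.0586 0.054 ]
```

View pics/fin.png

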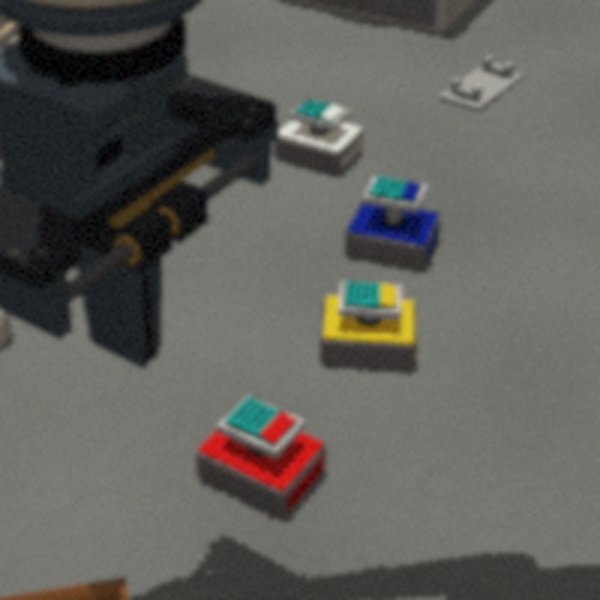

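The final side view shows the white, yellow and red plates sunk, blue still up, and all four cassettes seated. For the three tapped ones, both cameras agree at z≈0.054. Handing in.

Run:
```python
from h import *
f=ctrl.grab_frame("top")
for q in("jar","vial","weight","rest","mailer"):
    print(q,[(round(d["p"],2),np.round(d["box"][:2])) for d in ctrl.spot_in("top",q)[:1]])
s=ctrl.state(); print(s["time_s"],s["gripper_width"],np.round(s["force"],1),np.abs(s["qd"]).max()); ctrl.close_job()
```

```text
jar [(0.83, array([276., 144.]))]
vial []
weight [(0.68, array([336., 138.]))]
rest [(0.65, array([405., 241.]))]
mailer []
14.6333 0.0044791593565942775 [-0.1 -0.2 -0.1] 0.0041314467912501795
the job is handed in; nothing more can be done
```

I tapped the white, yellow and red cassettes in that order with the closed fingertips, and handed the job in at 14.6 s of the 48 s allowed; no verdict is reported.

**Plates:** All three tapped plates went down about 10–11 mm, going by the fingertip height and by both cameras agreeing at that depth. The cassettes lie flat and within about 2 mm of where they started. Blue and its counter did not change.

**Forces:** The highest vertical force I read while pressing was about 5 N, sampled only at the end of each move. It fell to almost zero once the finger stopped, because the plates' friction holds them. That briefly looked like a missed contact on white, until the camera and further small steps showed it was touching.

**Bystanders:** The last check found the jar and brass weight where they first stood, to within a pixel or two. It also found the forceps rest, but I had no starting position to compare it with. The vial and the mailer were not detected in that last top picture, so I have no final reading on them. The arm crossed between counters at about 0.15 m or higher and went low only over the three counters.

**Mistake:** My first approach move was typed in millimetres instead of metres. The per-row limit capped it, and the arm only travelled through clear space in the intended direction.

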